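# Clear the jewellery case and hold its lid open

### The arm

A 7-joint arm with a two-finger parallel gripper is mounted at the origin on the work surface. World frame = base frame: x ahead of the robot, y to its left, z up, the work surface at z = 0. Lengths are in m, angles in degrees, forces in N, time in s.
With the tool pointing down it reaches from about 0.425 to 0.8 m from the base axis. Payload 8.3 kg.
Tool frame: the origin (TCP) lies at the very end of the fingers, on their centre line; the grasp point (between the pads) lies 19 mm behind it; z points along the fingers, y is the line along which they close (so a half turn about z gives the same grasp; the last joint's range is limited). The gripper opens to 85 mm and grips with 20 to 120 N. Pads are 22 mm wide; open, the fingers measure 114 mm over their backs; the gripper's body (76 mm by 85 mm) begins 54 mm behind the grasp point. The pads swing forward as they close: fully open they stand 13 mm farther back than shut.
Start: joints at [66.469, 21.967, 0.94, 78.501, -0.361, 79.538, -2.664], TCP at [0.213, -0.588, 0.231] pointing down, gripper open.
Joint ranges: [-169.22, 169.22], [-14.56, 117.87], [-87.37, 89.26], [10.42, 133.3], [-82.24, 262.24], [0.94, 117.77], [-172.7, 172.7]. Speed limits (degrees/s): [136.94, 136.94, 172.46, 172.46, 180, 180, 180].

### API

Orientations are given as a 3x3 rotation matrix whose columns are the frame's x, y, z axes.
In Python, from workcell import * gives the robot as it stands. The module is installed in compiled form; this text tells all that it offers.
- The arm moves only by the tool play_rows, never from a script. Its argument "motion" is a list of rows, each a list of 2 entries, a list of its own where there are three numbers: the shift along the tool's x, y, z in units of 0.6 m (1.0 is 0.6 m), then the turn, a rotation vector about the tool's x, y, z in units of pi rad (1.0 is pi rad). A call has 1 to 12 rows; each row is the pose to reach, as a shift and turn from the pose commanded when the call began, along the tool's axes at that moment, turning the shorter way round; what a row does not reach only later rows make up. A row lasts 1/10 s, in which the tool goes at most 50 mm and 8.59 degrees, less where a joint would pass 70% of its speed; a pose out of reach is approached as far as the arm can. A call with a number of a shift or a turn outside -1 to 1 is refused whole. A call with a gripper value outside its range is refused whole. "fingers" is the opening, from -1 (shut) to 1 (fully open), set as the call begins (left out, the last holds). The fingers move at their own pace and stop on an object; "newtons" is the grip in N (left out, the last holds). Time passes only in rows, so rows that repeat a pose let the fingers close. It gives the time, the measured TCP pose, the force, the opening and the grip force at its end, in the units of the state.
- sense(): the state, without advancing time (a new reading comes with each control period).
- get_image(name): name is "scene" or "top"; returns a dict with "img" (384x512x3 uint8, red, green, blue), "vfov" (degrees; the focal length in pixels is half the picture's height over the tangent of half this angle, whatever the lens; pixels are square), "cx", "cy" (the principal point, pixels), "k1" (the pictures are not rectified: a ray, as slopes to the right and down, at radius r is drawn at 1 + k1 r^2 times it, then the intrinsics apply), "view" (4x4, takes a point from world to camera coordinates). Camera axes: x right, y down, z forward; pixel columns grow to the right and rows downward; lengths in m; the calibration is good to about 2 mm. A picture is of the moment at which its call begins. There is no depth.
- close_job(): hands the job in; it is judged then, once.
The state is a dict: "time_s": time; "qpos": joint angles; "joint_velocities": joint speeds; "tau": joint torques, N m; "eef_pos": TCP position; "tool_rot": TCP orientation; "force": force on the tool from outside, world axes, zero at the start; "ft_torque": the same for the moment, N m; "finger_gap": finger opening in m; "grasp_force": force on a finger pad.
Only numpy, scipy, OpenCV 4.12 (cv2) and the standard library are available. Lean on these libraries where they do the work, as an engineer would, in place of code of your own. Each camera call takes 0.05 s, during which the arm holds its last target. There are 200 camera calls.

### The job

A customer at the craft stall wants to reach into the jewellery case. First pick the two crumpled paper balls off its closed lid and put them in the waste bin, then raise the lid by its bar handle, without letting it drop, to 45 degrees and finish holding it there: keep hold of the handle, because the lid falls shut by itself. Leave the bin standing where it is and do not disturb the pig, the mug or the phone.

Things in the scene. Friction and masses are not known exactly. Their poses are not given: they have to be found in the camera images.
- case: Wooden jewellery display case, fixed to the table, 240 mm deep (x) x 320 mm wide (y); tray 62 mm high, closed lid on top to 82 mm. Origin: centre of the underside, on the table; its -x side is the front (towards the robot, up to 15 degrees askew), z up.
- lid_hinge (a point): Middle of the lid's hinge line, on the case's back (+x) upper edge, 62 mm above the table and 120 mm behind the case's centre; the hinge line runs along the case's y axis.
- lid (a joint): Opening angle of the lid in rad: 0 closed, 0.785 = 45 degrees, stop at 1.3. The front edge rises and swings back over the hinge line. The lid (wood frame 20 mm thick with a clear pane flush with its flat top) weighs about 0.45 to 0.8 kg, its hinge is free, and it falls shut from any angle.
- handle (a point): Dark steel D-handle on the lid's front rail: a level round bar, 12 mm diameter, 110 mm long along the case's y, joined to the rail by a post of the same thickness at each end. This point: middle of the bar, 40 mm in front of the rail's front face (34 mm clear gap for a finger), 280 mm from the hinge line and 10 mm above it with the lid closed (72 mm above the table). It turns with the lid; being round and smooth it can turn between gripping fingers.
- paper1_center (a point): Crumpled ball of brown wrapping paper, 46 mm across, 45 mm high, stiff, about 14 g; this point is its centre. It lies on top of the closed lid.
- paper2_center (a point): Crumpled ball of white wrapping paper, same size and weight; this point is its centre. It lies on top of the closed lid, at least 80 mm from the other.
- bin: Small round dark steel waste bin standing loose on the table, at the case's left or right: 130 mm high, open top of 138 mm inner diameter, 110 mm inside at the floor, 0.45 kg. Origin: centre of its underside.
- pig: White and blue ceramic pig money box on gold legs, about 125 mm long, 76 mm wide, 100 mm high, on the other side of the case from the bin; leave alone. Origin: under its middle.
- mug: Blue ceramic mug, 86 mm diameter with a side handle, 95 mm high, right or left of the case, farther from the robot than bin and pig; leave alone. Origin: centre of its underside.
- phone: Phone in a yellow case lying flat, 150 x 74 x 8 mm, right or left of the case, farther from the robot than bin and pig; leave alone. Origin: centre of its underside.
Things that resemble listed ones, but are neither listed nor needed, are in the scene too. Leave any red look-alike of the part that bears paper2_center alone. Leave any purple look-alike of the part that bears paper1_center alone.

How it is judged (in metres and radians):
On the way, in this order (a step that is already met when the one before it is completed fails the run):
1. both paper balls lie in the standing bin and the lid is still shut (horizontal distance between each of paper1_center, paper2_center and bin below 0.06 m and z of paper1_center in the frame of bin between 0 and 0.11 m and z of paper2_center in the frame of bin between 0 and 0.11 m and angle between bin's own z axis and vertical below 0.15 rad and value of joint lid below 0.05 rad), for 0.2 s.
2. the lid is held still by its handle at 45 degrees (value of joint lid between 0.68 and 0.89 rad and velocity of joint lid between -0.1 and 0.1 rad/s and contact force between any of lid_c5, lid_c6, lid_c7 and the fingers above 0.5 N), for 0.5 s.
At the end, for the whole second after the job is handed in: The lid stands still at 45 degrees (within 6) with the fingers on the bar handle and nothing else holding it up; both paper balls are in the bin, which stands upright and at rest within 50 mm of its place; pig, mug and phone are within 30 mm of their places and do not touch the case (all of step 2 and horizontal distance between each of paper1_center, paper2_center and bin below 0.06 m and z of paper1_center in the frame of bin between 0 and 0.11 m and z of paper2_center in the frame of bin between 0 and 0.11 m and angle between bin's own z axis and vertical below 0.15 rad and linear speed of bin below 0.05 m/s and distance of bin from where it was at the start of the episode below 0.05 m and contact force between case and pig below 0.2 N and contact force between case and mug below 0.2 N and contact force between case and phone below 0.2 N and contact force between case and bin below 0.2 N and distance of each of pig, mug, phone from where it was at the start of the episode below 0.03 m); the arm keeps its last pose, push and grip.
It fails at once if the lid was opened (more than about 6 degrees) before both paper balls were in the bin (value of joint lid above 0.1 rad and not (horizontal distance between each of paper1_center, paper2_center and bin below 0.06 m and z of paper1_center in the frame of bin between 0 and 0.11 m and z of paper2_center in the frame of bin between 0 and 0.11 m and angle between bin's own z axis and vertical below 0.15 rad)).
It fails at once if the lid was let drop (velocity of joint lid below -3 rad/s).
It fails at once if the bin was knocked over (angle between bin's own z axis and vertical above 0.6 rad).
It fails at once if the pig, the mug or the phone was disturbed (distance of any of pig, mug, phone from where it was at the start of the episode above 0.03 m or angle between any of pig, mug, phone's own z axis and vertical above 0.35 rad).
It also fails if it takes over 72 s, if anything falls off the work surface, if the arm or the gripper's body presses on something with over 40 N, if the wrist force passes 120 N, or if a joint passes its speed limit or range.

## Working session

There is one attempt and no reset: what is moved stays moved. The work goes in short steps, Python scripts to look and compute and a tool call to move; the robot and the scene stay as the last step left them, time stands still between calls to the robot, and variables do not carry over. Pictures are saved under pics/ and viewed, at most 10 in all, crops included, and the job is handed in when it is done.

Besides the shell and the picture viewer there is one more tool, called by a JSON object that holds its "name" and its "arguments". play_rows: Moves the arm, as the interface text tells. Its arguments: {"type":"object","properties":{"motion":{"type":"array","items":{"type":"array"}},"fingers":{"type":"number"},"newtons":{"type":"number"}},"required":["motion"]}

```bash
mkdir -p pics; cat > h.py <<'E'
import numpy as np, cv2
from workcell import *
def grab(n):
    d=get_image(n); d['f']=d['img'].shape[0]/2/np.tan(np.radians(d['vfov'])/2); d['view']=np.array(d['view']); return d
def ray(d,u,v):
    x=np.array([(u-d['cx'])/d['f'],(v-d['cy'])/d['f']]); p=x.copy()
    for _ in range(20): p=x/(1+d['k1']*(p@p))
    R=d['view'][:3,:3]; t=d['view'][:3,3]
    r=R.T@np.array([p[0],p[1],1]); return -R.T@t, r/np.linalg.norm(r)
def plane(d,u,v,z):
    o,r=ray(d,u,v); return o+r*(z-o[2])/r[2]
def tri(a,pa,b,pb):
    o,r=ray(a,*pa); q,s=ray(b,*pb)
    k=np.linalg.lstsq(np.c_[r,-s],q-o,rcond=None)[0]
    A=o+k[0]*r;B=q+k[1]*s; return (A+B)/2, np.linalg.norm(A-B)
E
python3 - <<'E'
from h import *
ims=[]
for n in('scene','top'):
    d=grab(n); ims.append(d['img']); cv2.imwrite(f'pics/{n}0.png',cv2.resize(d['img'][:,:,::-1],(800,600)))
    np.save(f'{n}.npy',d,allow_pickle=True); print(n,d['vfov'],d['cx'],d['cy'],d['k1'],ray(d,256,192))
s=sense(); print(s)
E
```

```text
scene 52.73366441546505 251.18679256550092 192.27970129267473 -0.0007881349778164219 (array([1.3822592 , 0.01029225, 0.97945127]), array([-0.66813812, -0.00115293, -0.74403637]))
top 43.53468482629461 255.1277797399357 192.89778382364844 -0.010688301488226117 (array([ 0.51880099, -0.01570512,  1.21995339]), array([ 0.05315957,  0.01408408, -0.9984867 ]))
{'time_s': 0.1, 'qpos': array([66.46939873, 22.01094824,  0.93859292, 78.55644003, -0.36003542,
       79.53715813, -2.6651777 ]), 'joint_velocities': array([-0.12123876, -0.05311017, -0.06720355, -0.07436222, -0.00980609,
        0.02782319, -0.02621288]), 'tau': array([ 3.47985602e-03, -6.29134512e+01,  8.47829226e-01, -3.72757351e+01,
        1.67649030e-02,  1.04587711e-02,  3.57152533e-05]), 'eef_pos': array([ 0.21288149, -0.58714136,  0.23036421]), 'tool_rot': array([[ 9.40114384e-01,  3.40858513e-01, -6.46715426e-04],
       [ 3.40859124e-01, -9.40112932e-01,  1.65293651e-03],
       [-4.45680535e-05, -1.77438824e-03, -9.99998425e-01]]), 'force': array([-0.23084726,  0.17778387, -0.05181805]), 'ft_torque': array([ 0.0250861 ,  0.04383806, -0.01042613]), 'grasp_force': 0.0, 'finger_gap': 0.08553347062000989}
```

View pics/scene0.png

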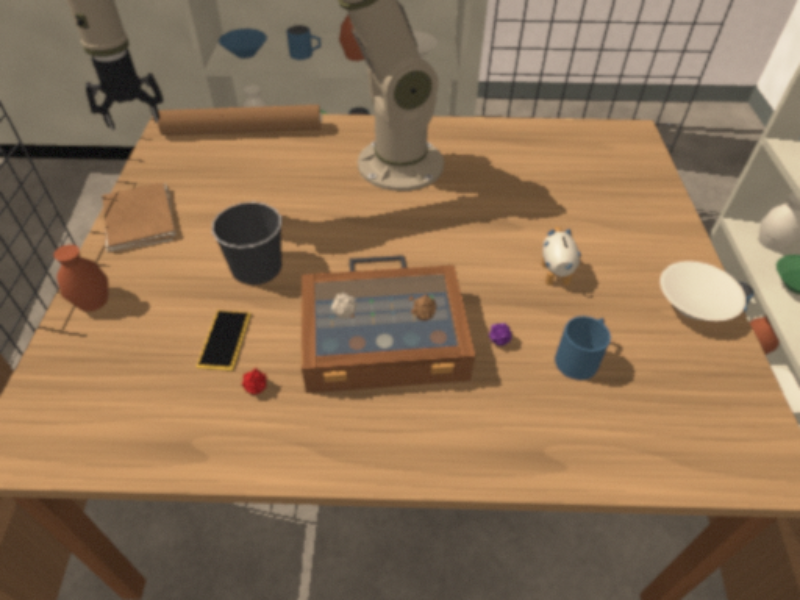

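View pics/top0.png

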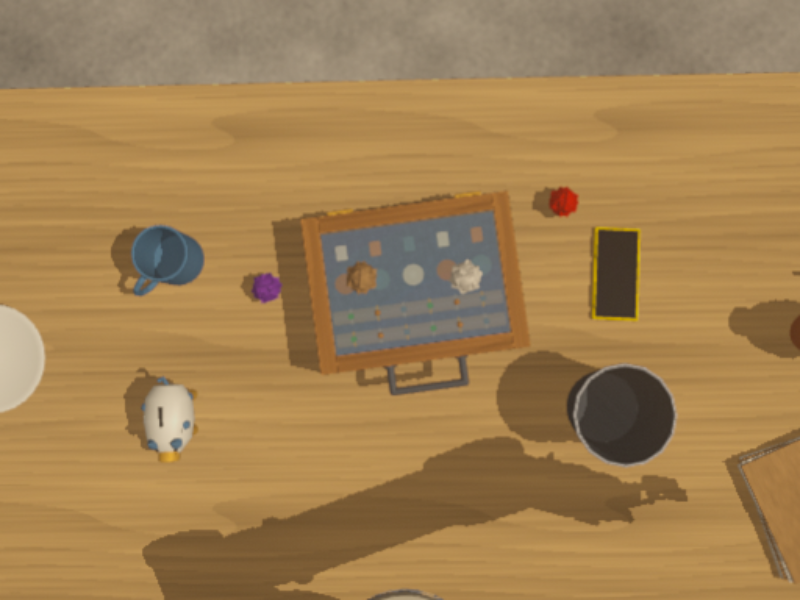

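Top view (800 px scale): the brown ball is at (361,277) and the white ball at (466,276), both on the pane. The red (563,201) and purple (266,287) balls lie on the table and are the look-alikes. The bar handle is at (428,377), the bin at (622,415), the pig at (168,418), the mug at (160,253) and the phone at (616,273). I'll measure the positions and confirm the balls in a crop.

```bash
python3 - <<'E'
from h import *
D={n:np.load(n+'.npy',allow_pickle=True).item() for n in('scene','top')}
roi={'white':{'top':(298,177,16),'scene':(219,195,13)},'brown':{'top':(231,177,15),'scene':(271,197,13)}}
outs=[];res={}
for n,d in D.items():
    im=d['img']; hsv=cv2.cvtColor(im,cv2.COLOR_RGB2HSV); vis=im.copy()
    for c in roi:
        x,y,r=roi[c][n]; m=np.zeros(im.shape[:2],np.uint8)
        h,s,v=[hsv[y-r:y+r,x-r:x+r,i].astype(int) for i in range(3)]
        k=((s<70)&(v>150)) if c=='white' else ((h<22)&(s>75)&(v>60))
        m[y-r:y+r,x-r:x+r]=k*255
        cs,_=cv2.findContours(m,cv2.RETR_EXTERNAL,cv2.CHAIN_APPROX_NONE); q=max(cs,key=cv2.contourArea)
        (u,w),rad=cv2.minEnclosingCircle(q); res[c,n]=(u,w); M=cv2.moments(q)
        print(c,n,(u,w),rad,cv2.contourArea(q),M['m10']/M['m00'],M['m01']/M['m00'],cv2.boundingRect(q)); cv2.drawContours(vis,[q],-1,(0,255,0),1)
    x,y=(265,185) if n=='top' else (245,193)
    outs.append(cv2.resize(vis[y-75:y+80,x-75:x+75],(400,413),interpolation=cv2.INTER_CUBIC))
for c in roi: print(c,tri(D['top'],res[c,'top'],D['scene'],res[c,'scene']), plane(D['top'],*res[c,'top'],.104))
# dark pixels: handle, bin
for n,d in D.items():
    hsv=cv2.cvtColor(d['img'],cv2.COLOR_RGB2HSV)
    m=((hsv[...,1]<90)&(hsv[...,2]<95)).astype(np.uint8)
    k,l,st,ce=cv2.connectedComponentsWithStats(m)
    for i in range(1,k):
        if st[i,4]>40: print(n,st[i],ce[i].round(1), cv2.minAreaRect(np.argwhere(l==i)[:,::-1].astype(np.float32)))
cv2.imwrite('pics/crop1.png',np.hstack(outs)[:,:,::-1])
E
```

```text
white scene (218.5, 193.5) 7.382511615753174 105.0 218.14285714285714 193.7301587301587 (212, 187, 14, 14)
brown scene (269.3571472167969, 195.64285278320312) 9.272066116333008 167.0 270.7934131736527 196.75249500998004 (262, 189, 17, 16)
white top (297.6176452636719, 176.61764526367188) 10.707354545593262 227.5 299.1567765567765 177.1289377289377 (290, 166, 19, 22)
brown top (228.0, 178.5) 13.647443771362305 352.0 228.749053030303 178.11647727272728 (216, 167, 25, 21)
white (array([ 0.61204392, -0.10005072,  0.11163486]), np.float64(0.0066619447878602505)) [ 0.61246538 -0.09727485  0.104     ]
brown (array([0.61078018, 0.05697434, 0.10590782]), np.float64(0.015332819161865512)) [0.61076366 0.06479517 0.104     ]
scene [ 66   0  14  24 102] [73.4 11.6] ((72.9863052368164, 11.13013744354248), (25.749053955078125, 5.266851902008057), 69.44395446777344)
scene [218   0  24   8  99] [228.3   2.8] ((229.5, 3.5), (7.0, 23.0), 90.0)
scene [253   1  12  25  55] [258.8  11.7] ((259.40521240234375, 12.612067222595215), (26.392593383789062, 2.6261284351348877), 66.80140686035156)
scene [48  9 10
[... 2311 characters left out ...]
376.5] ((450.5, 373.5), (29.0, 19.0), -0.0)
top [ 89 146  29  32 482] [106.1 162. ] ((104.11763763427734, 162.0294189453125), (25.951311111450195, 32.01470184326172), 14.03624439239502)
top [382 168  24  34 286] [393.6 190.8] ((393.5, 184.5), (33.0, 23.0), 90.0)
top [103 176  20   6  58] [113.2 179.3] ((112.5, 178.5), (19.0, 5.0), -0.0)
top [247 229  51  23 200] [274.1 244.8] ((272.2550048828125, 240.41424560546875), (17.137514114379883, 48.7321662902832), 82.7249984741211)
top [ 370  235   61   62 2938] [400.  265.5] ((400.0, 265.5), (61.0, 60.0), 90.0)
top [363 238  18  36 125] [367.7 254.4] ((368.9178161621094, 253.7980499267578), (9.776006698608398, 37.3363151550293), 20.376436233520508)
```

View pics/crop1.png

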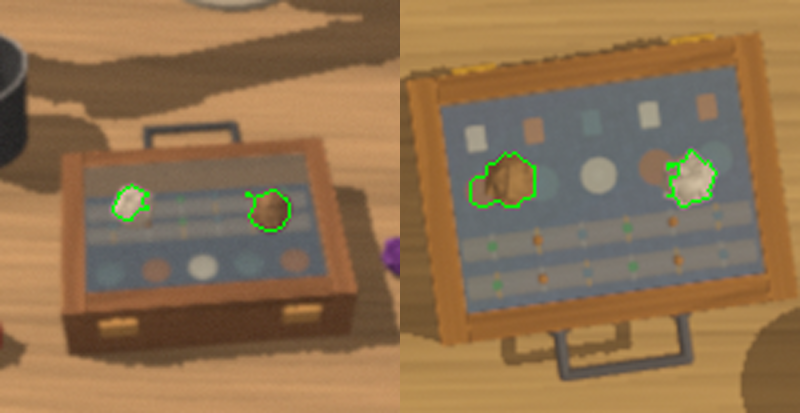

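The crop confirms it: the brown ball's outline is at crop (511,180) top and (271,211) scene, apart from a jewel blob. The white ball is at (691,179) and (130,203). Both sit on the lid. Next I'll measure the handle and the bin.

```bash
python3 - <<'E'
from h import *
D={n:np.load(n+'.npy',allow_pickle=True).item() for n in('scene','top')}
T,S=D['top'],D['scene']
print('brown',tri(T,(231.6,177.5),S,(271.6,197.1)),plane(T,231.6,177.5,.1045))
print('white',tri(T,(299.1,177.1),S,(219,195)),plane(T,299.1,177.1,.1045))
# handle ends (outer corners) by mask
for n,d,(x0,y0,x1,y1) in(('top',T,(240,226,304,256)),('scene',S,(220,160,264,174))):
    g=cv2.cvtColor(d['img'],cv2.COLOR_RGB2HSV)[y0:y1,x0:x1]; m=((g[...,1]<110)&(g[...,2]<110))
    print(n);print('\n'.join(''.join('#' if k else '.' for k in r) for r in m))
hsv=cv2.cvtColor(T['img'],cv2.COLOR_RGB2HSV)
m=((hsv[...,1]<90)&(hsv[...,2]<110)).astype(np.uint8)
# bin rim: bright-ish ring; outer contour
m2=np.zeros_like(m); m2[225:305,355:440]=((hsv[...,1]<90))[225:305,355:440]
cs,_=cv2.findContours(m2,cv2.RETR_EXTERNAL,cv2.CHAIN_APPROX_NONE);q=max(cs,key=cv2.contourArea)
e=cv2.minEnclosingCircle(q);print('bin',e,cv2.fitEllipse(q));
c=plane(T,*e[0],.13);print(c,np.linalg.norm(plane(T,e[0][0]+e[1],e[0][1],.13)-c))
E
```

```text
brown (array([0.61317853, 0.05637518, 0.10143126]), np.float64(0.000320118154688162)) [0.61291842 0.05633737 0.1045    ]
white (array([ 0.61132866, -0.10154083,  0.10408323]), np.float64(0.001703346977860992)) [ 0.6112422  -0.10065622  0.1045    ]
top
................................................................
................................................................
......................................................####......
.....................................................####.......
......................................................###.......
......................................................####......
......................................................####......
......................................................####......
...........#..........................................####......
.......#####..........................................####......
........####...........................................###......
........####...........................................###......
........####...........................................####.....
...
[... 1256 characters left out ...]
...............................
..............................########......
............###########################.....
....###################################.....
....#################................##.....
....####.............................###....
....###..............................###....
....###...............................##....
....###.....................................
.....##.....................................
.....#......................................
bin ((397.56195068359375, 264.393798828125), 35.44333267211914) ((398.4228515625, 264.8568115234375), (63.93601608276367, 68.97693634033203), 111.8078384399414)
[ 0.40901025 -0.31557366  0.13      ] 0.07928601596795239
```

```bash
python3 - <<'E'
from h import *
D={n:np.load(n+'.npy',allow_pickle=True).item() for n in('scene','top')}
T,S=D['top'],D['scene']
L=tri(T,(251.7,250.2),S,(257.5,165.2));R=tri(T,(297,243.8),S,(225.5,167));print('ends',L,R)
M=tri(T,(274.4,247),S,(241.6,166));print('mid',M)
a=plane(T,251.7,250.2,.072);b=plane(T,297,243.8,.072);print(a,b,(a+b)/2,np.linalg.norm(a-b))
v=a-b;yaw=np.degrees(np.arctan2(-v[0],v[1]));print('yaw',yaw)
# lid corners on z=.082 from top: approx 512 px
C=[plane(T,x/1.5625,y/1.5625,.082) for x,y in((303,220),(508,192),(527,347),(322,373))]
for i in range(4): print(C[i],np.linalg.norm(C[i]-C[i-1]))
print('ctr',sum(C)/4)
y=np.radians(yaw);ex=np.array([np.cos(y),np.sin(y),0]);print('case from handle',(a+b)/2+.16*ex)
s=(C[0]-C[1])+(C[3]-C[2]);print('yaw lid',np.degrees(np.arctan2(-s[0],s[1])))
print('bin',plane(T,398.1,265.6,.13),tri(T,(398.1,265.6),S,(158.7,144.5)))
print('pig',plane(T,107,267,.1))
E
```

```text
ends (array([0.44124025, 0.01250242, 0.06706624]), np.float64(0.0009035307647601802)) (array([ 0.45500389, -0.09512033,  0.06919534]), np.float64(0.00014684071180583264))
mid (array([ 0.44815886, -0.04132256,  0.06861225]), np.float64(4.509372479052482e-05))
[0.44156067 0.01283155 0.072     ] [ 0.45516264 -0.09500011  0.072     ] [ 0.44836166 -0.04108428  0.072     ] 0.10868616016527874
yaw 7.189361266043008
[0.70425798 0.14678172 0.082     ] 0.235045447188246
[ 0.7416617  -0.16689894  0.082     ] 0.3159028166781979
[ 0.50531298 -0.19012659  0.082     ] 0.23748734978548564
[0.47074293 0.12000334 0.082     ] 0.31205073427276037
ctr [ 0.6054939  -0.02256012  0.082     ]
case from handle [ 0.60710373 -0.02106044  0.072     ]
yaw lid 6.58154766076435
bin [ 0.4063022  -0.31669855  0.13      ] (array([ 0.40525651, -0.31977188,  0.1197078 ]), np.float64(0.00044784571009644415))
pig [0.40911061 0.34981635 0.1       ]
```

```bash
cat >> h.py <<'E'
from scipy.spatial.transform import Rotation as Ro
def rows(p,yaw,pitch=0):
    """tool down, tool y at angle yaw; pitch turns about tool x (deg)"""
    s=sense(); R=s['tool_rot']; y=np.array([np.cos(np.radians(yaw)),np.sin(np.radians(yaw)),0]); z=np.array([0,0,-1.])
    G=np.c_[np.cross(y,z),y,z]@Ro.from_euler('x',pitch,degrees=True).as_matrix()
    sh=R.T@(np.array(p)-s['eef_pos'])/.6; tu=Ro.from_matrix(R.T@G).as_rotvec()/np.pi
    print('at',s['eef_pos'].round(4),'t',s['time_s'],'F',np.round(s['force'],2),'gap',round(s['finger_gap'],4),'gf',round(s['grasp_force'],2),'| shift',sh.round(4),'turn',tu.round(4),'mm',np.linalg.norm(sh)*600,'deg',np.linalg.norm(tu)*180)
E
python3 -c "
from h import *
rows([.611,-.101,.20],7.2)"
```

```text
at [ 0.2129 -0.5871  0.2304] t 0.1 F [-0.23  0.18 -0.05] gap 0.0855 gf 0.0 | shift [ 0.9    -0.5355  0.0515] turn [-5.000e-04 -4.000e-04 -4.293e-01] mm 629.0896252702997 deg 77.2708335368477
```

{"name": "play_rows", "arguments": {"motion": [[[0.9, -0.5355, 0.0515], [-0.0005, -0.0004, -0.4293]], [[0.9, -0.5355, 0.0515], [-0.0005, -0.0004, -0.4293]], [[0.9, -0.5355, 0.0515], [-0.0005, -0.0004, -0.4293]], [[0.9, -0.5355, 0.0515], [-0.0005, -0.0004, -0.4293]], [[0.9, -0.5355, 0.0515], [-0.0005, -0.0004, -0.4293]], [[0.9, -0.5355, 0.0515], [-0.0005, -0.0004, -0.4293]], [[0.9, -0.5355, 0.0515], [-0.0005, -0.0004, -0.4293]], [[0.9, -0.5355, 0.0515], [-0.0005, -0.0004, -0.4293]], [[0.9, -0.5355, 0.0515], [-0.0005, -0.0004, -0.4293]], [[0.9, -0.5355, 0.0515], [-0.0005, -0.0004, -0.4293]], [[0.9, -0.5355, 0.0515], [-0.0005, -0.0004, -0.4293]], [[0.9, -0.5355, 0.0515], [-0.0005, -0.0004, -0.4293]]], "fingers": 1, "newtons": 25}}

```text
time_s: 1.3
eef_pos: [0.5935, -0.1224, 0.2014]
tool_rot: [[-0.125, 0.992, 0.0], [0.992, 0.125, -0.002], [-0.002, -0.0, -1.0]]
force: [0.3, -1.0, 0.3]
finger_gap: 0.0853
grasp_force: 0.0
```

```bash
python3 -c "
from h import *
rows([.611,-.101,.20],7.2);print(sense()['qpos'])"
```

```text
at [ 0.5935 -0.1224  0.2014] t 1.3 F [ 0.31 -1.    0.27] gap 0.0853 gf 0.0 | shift [0.0318 0.0334 0.0023] turn [-0.      0.0006 -0.0002] mm 27.723040081584667 deg 0.10703355925950969
[ 28.70828914  22.77458637 -27.07888236  83.35789435  10.55272936
  76.35871895   8.1265237 ]
```

{"name": "play_rows", "arguments": {"motion": [[[0.0318, 0.0334, 0.0023], [0, 0.0006, 0]], [[0.0318, 0.0334, 0.0023], [0, 0.0006, 0]], [[0.0318, 0.0334, 0.06], [0, 0.0006, 0]], [[0.0318, 0.0334, 0.11], [0, 0.0006, 0]], [[0.0318, 0.0334, 0.15], [0, 0.0006, 0]], [[0.0318, 0.0334, 0.175], [0, 0.0006, 0]], [[0.0318, 0.0334, 0.175], [0, 0.0006, 0]], [[0.0318, 0.0334, 0.175], [0, 0.0006, 0]]]}}

```text
time_s: 2.1
eef_pos: [0.6106, -0.103, 0.0976]
tool_rot: [[-0.125, 0.992, 0.001], [0.992, 0.125, 0.0], [-0.0, 0.001, -1.0]]
force: [0.8, 0.1, 1.5]
finger_gap: 0.0859
grasp_force: 0.0
```

```bash
python3 -c "
from h import *
rows([.611,-.101,.088],7.2)
o=[]
for n,(x,y) in (('scene',(235,180)),('top',(275,180))):
    d=grab(n);o.append(cv2.resize(d['img'][y-65:y+65,x-65:x+65],(400,400),interpolation=cv2.INTER_CUBIC))
cv2.imwrite('pics/g1.png',np.hstack(o)[:,:,::-1])"
```

```text
at [ 0.6106 -0.103   0.0976] t 2.1 F [0.79 0.11 1.54] gap 0.0859 gf 0.0 | shift [0.0033 0.0011 0.016 ] turn [ 0.0003  0.     -0.0001] mm 9.822918340339443 deg 0.06364400981275789
```

View pics/g1.png

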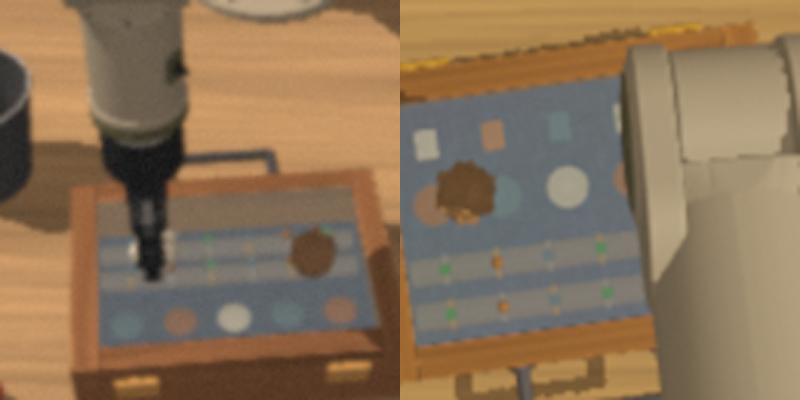

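In the scene half, the white ball shows on both sides of the near finger at (150,250), so the gripper straddles it. I'll lower 10 mm and close.

{"name": "play_rows", "arguments": {"motion": [[[0.003, 0.001, 0.016], [0, 0, 0]], [[0.003, 0.001, 0.016], [0, 0, 0]], [[0.003, 0.001, 0.016], [0, 0, 0]]]}}

```text
time_s: 2.5
eef_pos: [0.6105, -0.1006, 0.0871]
tool_rot: [[-0.126, 0.992, 0.0], [0.992, 0.126, 0.0], [0.0, 0.0, -1.0]]
force: [-0.0, -0.5, 0.6]
finger_gap: 0.0852
grasp_force: 0.0
```

{"name": "play_rows", "arguments": {"motion": [[[0, 0, 0], [0, 0, 0]], [[0, 0, 0], [0, 0, 0]], [[0, 0, 0], [0, 0, 0]], [[0, 0, 0], [0, 0, 0]], [[0, 0, 0], [0, 0, 0]], [[0, 0, 0], [0, 0, 0]], [[0, 0, 0], [0, 0, 0]], [[0, 0, 0], [0, 0, 0]]], "fingers": -1, "newtons": 25}}

```text
time_s: 3.3
eef_pos: [0.6109, -0.1008, 0.0877]
tool_rot: [[-0.125, 0.992, 0.001], [0.992, 0.125, -0.0], [-0.0, 0.001, -1.0]]
force: [-1.8, 0.2, 5.1]
finger_gap: 0.0435
grasp_force: 25.5
```

{"name": "play_rows", "arguments": {"motion": [[[0, 0, -0.08], [0, 0, 0]], [[0, 0, -0.16], [0, 0, 0]], [[0, 0, -0.2], [0, 0, 0]], [[0, 0, -0.2], [0, 0, 0]], [[0, 0, -0.2], [0, 0, 0]]]}}

```text
time_s: 3.8
eef_pos: [0.6107, -0.1009, 0.2071]
tool_rot: [[-0.125, 0.992, 0.001], [0.992, 0.125, -0.0], [-0.0, 0.001, -1.0]]
force: [0.4, -0.0, -0.6]
finger_gap: 0.0441
grasp_force: 25.8
```

```bash
python3 -c "
from h import *
rows([.406,-.317,.185],-30)"
```

```text
at [ 0.6107 -0.1009  0.2071] t 3.8 F [ 0.36 -0.02 -0.58] gap 0.0441 gf 25.77 | shift [-0.3146 -0.3836  0.0365] turn [ 0.0003 -0.      0.2067] mm 298.4885467278515 deg 37.20356563652156
```

{"name": "play_rows", "arguments": {"motion": [[[-0.3146, -0.3836, 0.0], [0, 0, 0.2067]], [[-0.3146, -0.3836, 0.0], [0, 0, 0.2067]], [[-0.3146, -0.3836, 0.0], [0, 0, 0.2067]], [[-0.3146, -0.3836, 0.0], [0, 0, 0.2067]], [[-0.3146, -0.3836, 0.0], [0, 0, 0.2067]], [[-0.3146, -0.3836, 0.0], [0, 0, 0.2067]], [[-0.3146, -0.3836, 0.04], [0, 0, 0.2067]], [[-0.3146, -0.3836, 0.06], [0, 0, 0.2067]], [[-0.3146, -0.3836, 0.06], [0, 0, 0.2067]], [[-0.3146, -0.3836, 0.06], [0, 0, 0.2067]]]}}

```text
time_s: 4.8
eef_pos: [0.4067, -0.3154, 0.1705]
tool_rot: [[0.498, 0.867, -0.001], [0.867, -0.498, 0.002], [0.001, -0.001, -1.0]]
force: [-0.9, -0.3, 0.2]
finger_gap: 0.0441
grasp_force: 25.8
```

{"name": "play_rows", "arguments": {"motion": [[[0, 0, 0], [0, 0, 0]], [[0, 0, 0], [0, 0, 0]], [[0, 0, 0], [0, 0, 0]], [[0, 0, 0], [0, 0, 0]], [[0, 0, -0.05], [0, 0, 0]], [[0, 0, -0.05], [0, 0, 0]]], "fingers": 1}}

```text
time_s: 5.4
eef_pos: [0.4076, -0.3179, 0.2047]
tool_rot: [[0.5, 0.866, 0.005], [0.866, -0.5, -0.003], [-0.0, 0.006, -1.0]]
force: [0.4, -0.4, 0.8]
finger_gap: 0.0856
grasp_force: 0.0
```

```bash
python3 -c "
from h import *
rows([.613,.0563,.20],7.2)"
```

```text
at [ 0.4076 -0.3179  0.2047] t 5.4 F [ 0.44 -0.37  0.81] gap 0.0856 gf 0.0 | shift [ 0.7113 -0.0154  0.0075] turn [ 0.0018  0.0007 -0.2067] mm 426.9244012382449 deg 37.20239460202715
```

{"name": "play_rows", "arguments": {"motion": [[[0.7113, -0.0154, 0.0], [0, 0, -0.2067]], [[0.7113, -0.0154, 0.0], [0, 0, -0.2067]], [[0.7113, -0.0154, 0.0], [0, 0, -0.2067]], [[0.7113, -0.0154, 0.0], [0, 0, -0.2067]], [[0.7113, -0.0154, 0.0], [0, 0, -0.2067]], [[0.7113, -0.0154, 0.0], [0, 0, -0.2067]], [[0.7113, -0.0154, 0.0], [0, 0, -0.2067]], [[0.7113, -0.0154, 0.0], [0, 0, -0.2067]], [[0.7113, -0.0154, 0.0], [0, 0, -0.2067]], [[0.7113, -0.0154, 0.0], [0, 0, -0.2067]], [[0.7113, -0.0154, 0.0], [0, 0, -0.2067]], [[0.7113, -0.0154, 0.0], [0, 0, -0.2067]]]}}

```text
time_s: 6.6
eef_pos: [0.6113, 0.0556, 0.2011]
tool_rot: [[-0.124, 0.992, 0.0], [0.992, 0.124, -0.001], [-0.001, 0.0, -1.0]]
force: [0.4, -0.6, 0.2]
finger_gap: 0.0854
grasp_force: 0.0
```

```bash
python3 -c "
from h import *
rows([.613,.0563,.0875],7.2)"
```

```text
at [0.6113 0.0556 0.2011] t 6.6 F [ 0.41 -0.6   0.17] gap 0.0854 gf 0.0 | shift [0.001  0.003  0.1893] turn [ 0.      0.0003 -0.0006] mm 113.59651986210753 deg 0.11587832818590392
```

{"name": "play_rows", "arguments": {"motion": [[[0.001, 0.003, 0.05], [0, 0, 0]], [[0.001, 0.003, 0.1], [0, 0, 0]], [[0.001, 0.003, 0.14], [0, 0, 0]], [[0.001, 0.003, 0.17], [0, 0, 0]], [[0.001, 0.003, 0.189], [0, 0, 0]], [[0.001, 0.003, 0.189], [0, 0, 0]], [[0.001, 0.003, 0.189], [0, 0, 0]]]}}

```text
time_s: 7.3
eef_pos: [0.6135, 0.0575, 0.0887]
tool_rot: [[-0.124, 0.992, 0.001], [0.992, 0.124, 0.0], [-0.0, 0.001, -1.0]]
force: [0.1, 0.2, 0.6]
finger_gap: 0.0857
grasp_force: 0.0
```

{"name": "play_rows", "arguments": {"motion": [[[0, 0, 0], [0, 0, 0]], [[0, 0, 0], [0, 0, 0]], [[0, 0, 0], [0, 0, 0]], [[0, 0, 0], [0, 0, 0]], [[0, 0, 0], [0, 0, 0]], [[0, 0, 0], [0, 0, 0]], [[0, 0, 0], [0, 0, 0]], [[0, 0, 0], [0, 0, 0]]], "fingers": -1, "newtons": 25}}

```text
time_s: 8.1
eef_pos: [0.6137, 0.0582, 0.0891]
tool_rot: [[-0.125, 0.992, 0.002], [0.992, 0.125, 0.0], [-0.0, 0.002, -1.0]]
force: [-1.0, -0.4, 4.3]
finger_gap: 0.0442
grasp_force: 25.0
```

{"name": "play_rows", "arguments": {"motion": [[[0, 0, -0.08], [0, 0, 0]], [[0, 0, -0.16], [0, 0, 0]], [[0, 0, -0.2], [0, 0, 0]], [[0, 0, -0.2], [0, 0, 0]], [[0, 0, -0.2], [0, 0, 0]]]}}

```text
time_s: 8.6
eef_pos: [0.6133, 0.0582, 0.2083]
tool_rot: [[-0.125, 0.992, 0.002], [0.992, 0.125, 0.0], [-0.0, 0.002, -1.0]]
force: [-1.1, 0.4, -0.8]
finger_gap: 0.0436
grasp_force: 25.7
```

```bash
python3 -c "
from h import *
rows([.406,-.317,.205],-30)
d=grab('scene');e=grab('top');o=[cv2.resize(q['img'][y-60:y+60,x-60:x+60],(400,400),interpolation=cv2.INTER_CUBIC) for q,x,y in((d,165,150),(e,398,262))]
cv2.imwrite('pics/g2.png',np.hstack(o)[:,:,::-1])"
```

```text
at [0.6133 0.0582 0.2083] t 8.6 F [-1.05  0.38 -0.85] gap 0.0436 gf 25.75 | shift [-0.577  -0.4212  0.0049] turn [ 5.000e-04 -1.000e-04  2.067e-01] mm 428.64075866284526 deg 37.20843252611743
```

View pics/g2.png

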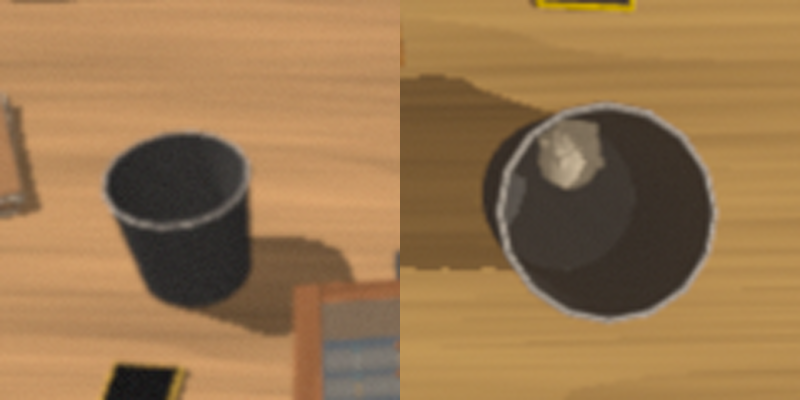

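The bin stands unmoved, and the white ball lies on its floor at (570,155) in the top crop. I'll drop the brown ball towards the opposite side.

{"name": "play_rows", "arguments": {"motion": [[[-0.575, -0.438, 0.0], [0, 0, 0.2067]], [[-0.575, -0.438, 0.0], [0, 0, 0.2067]], [[-0.575, -0.438, 0.0], [0, 0, 0.2067]], [[-0.575, -0.438, 0.0], [0, 0, 0.2067]], [[-0.575, -0.438, 0.0], [0, 0, 0.2067]], [[-0.575, -0.438, 0.0], [0, 0, 0.2067]], [[-0.575, -0.438, 0.0], [0, 0, 0.2067]], [[-0.575, -0.438, 0.0], [0, 0, 0.2067]], [[-0.575, -0.438, 0.0], [0, 0, 0.2067]], [[-0.575, -0.438, 0.04], [0, 0, 0.2067]], [[-0.575, -0.438, 0.06], [0, 0, 0.2067]], [[-0.575, -0.438, 0.06], [0, 0, 0.2067]]]}}

```text
time_s: 9.9
eef_pos: [0.3945, -0.3153, 0.1688]
tool_rot: [[0.499, 0.867, -0.004], [0.867, -0.499, 0.004], [0.002, -0.006, -1.0]]
force: [-0.3, 0.3, 0.4]
finger_gap: 0.0439
grasp_force: 25.8
```

{"name": "play_rows", "arguments": {"motion": [[[0, 0, 0], [0, 0, 0]], [[0, 0, 0], [0, 0, 0]], [[0, 0, 0], [0, 0, 0]], [[0, 0, 0], [0, 0, 0]], [[0, 0, 0], [0, 0, 0]], [[0, 0, -0.05], [0, 0, 0]], [[0, 0, -0.05], [0, 0, 0]]], "fingers": 1}}

```text
time_s: 10.6
eef_pos: [0.3972, -0.3182, 0.2052]
tool_rot: [[0.5, 0.866, 0.005], [0.866, -0.5, -0.003], [-0.0, 0.006, -1.0]]
force: [0.8, 0.2, 0.6]
finger_gap: 0.0854
grasp_force: 0.0
```

```bash
python3 -c "
from h import *
rows([.448,-.041,.16],7.2)"
```

```text
at [ 0.3972 -0.3182  0.2052] t 10.6 F [0.81 0.16 0.62] gap 0.0854 gf 0.0 | shift [ 0.4424 -0.158   0.0743] turn [ 0.0017  0.0007 -0.2067] mm 285.38808836278685 deg 37.19985917311985
```

{"name": "play_rows", "arguments": {"motion": [[[0.4424, -0.158, 0.0], [0, 0, -0.2067]], [[0.4424, -0.158, 0.0], [0, 0, -0.2067]], [[0.4424, -0.158, 0.0], [0, 0, -0.2067]], [[0.4424, -0.158, 0.0], [0, 0, -0.2067]], [[0.4424, -0.158, 0.0], [0, 0, -0.2067]], [[0.4424, -0.158, 0.0], [0, 0, -0.2067]], [[0.4424, -0.158, 0.03], [0, 0, -0.2067]], [[0.4424, -0.158, 0.07], [0, 0, -0.2067]], [[0.4424, -0.158, 0.07], [0, 0, -0.2067]], [[0.4424, -0.158, 0.07], [0, 0, -0.2067]]], "fingers": -0.25, "newtons": 40}}

```text
time_s: 11.6
eef_pos: [0.4461, -0.0399, 0.16]
tool_rot: [[-0.125, 0.992, -0.0], [0.992, 0.125, 0.0], [0.0, -0.0, -1.0]]
force: [0.8, -0.1, 0.3]
finger_gap: 0.0319
grasp_force: 0.0
```

```bash
python3 -c "
from h import *
rows([.448,-.041,.051],7.2);print(sense()['tool_rot'].round(4))
d=grab('scene');e=grab('top');o=[cv2.resize(q['img'][y-60:y+60,x-60:x+60],(400,400),interpolation=cv2.INTER_CUBIC) for q,x,y in((d,240,150),(e,398,262))]
cv2.imwrite('pics/g3.png',np.hstack(o)[:,:,::-1])"
```

```text
at [ 0.4461 -0.0399  0.16  ] t 11.6 F [ 0.77 -0.13  0.33] gap 0.0319 gf 0.0 | shift [-0.0023  0.0029  0.1816] turn [-0.0001 -0.0001 -0.    ] mm 109.00367571414661 deg 0.02988350328654679
[[-1.252e-01  9.921e-01 -3.000e-04]
 [ 9.921e-01  1.252e-01  4.000e-04]
 [ 5.000e-04 -2.000e-04 -1.000e+00]]
```

View pics/g3.png

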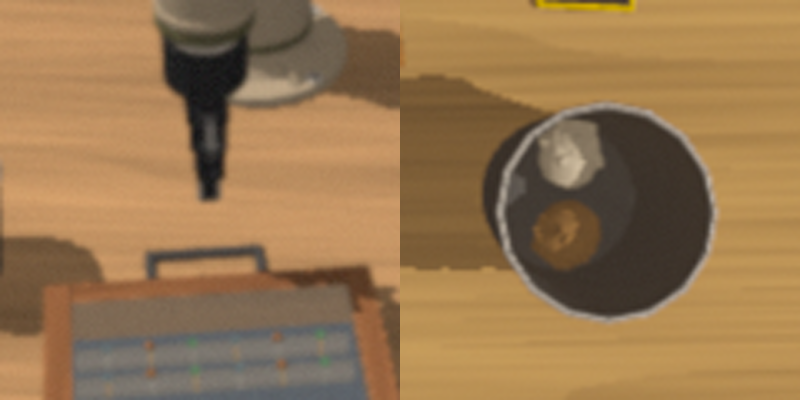

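Both balls are in the bin, white at (570,155) and brown at (568,233) in the top crop. The gripper is above the bar, so I'll lower it and grip.

{"name": "play_rows", "arguments": {"motion": [[[-0.002, 0.003, 0.04], [0, 0, 0]], [[-0.002, 0.003, 0.08], [0, 0, 0]], [[-0.002, 0.003, 0.11], [0, 0, 0]], [[-0.002, 0.003, 0.14], [0, 0, 0]], [[-0.002, 0.003, 0.165], [0, 0, 0]], [[-0.002, 0.003, 0.1816], [0, 0, 0]], [[-0.002, 0.003, 0.1816], [0, 0, 0]], [[-0.002, 0.003, 0.1816], [0, 0, 0]]]}}

```text
time_s: 12.5
eef_pos: [0.4488, -0.0409, 0.0516]
tool_rot: [[-0.125, 0.992, 0.001], [0.992, 0.125, 0.0], [-0.0, 0.001, -1.0]]
force: [0.7, 0.1, -0.1]
finger_gap: 0.0319
grasp_force: 0.0
```

{"name": "play_rows", "arguments": {"motion": [[[0, 0, 0], [0, 0, 0]], [[0, 0, 0], [0, 0, 0]], [[0, 0, 0], [0, 0, 0]], [[0, 0, 0], [0, 0, 0]], [[0, 0, 0], [0, 0, 0]], [[0, 0, 0], [0, 0, 0]]], "fingers": -1, "newtons": 40}}

```text
time_s: 13.1
eef_pos: [0.4471, -0.0412, 0.0515]
tool_rot: [[-0.125, 0.992, -0.002], [0.992, 0.125, -0.001], [-0.001, -0.002, -1.0]]
force: [-8.5, -1.5, 9.0]
finger_gap: 0.0104
grasp_force: 39.0
```

```bash
python3 - <<'E'
from h import *
rows([.448,-.041,.051],7.2)
# arc deltas: bar at (-.28,.01) about the hinge
c,d=-.28,.010
for th in range(5,51,5):
    t=np.radians(th); x=c*np.cos(t)+d*np.sin(t); z=-c*np.sin(t)+d*np.cos(t)
    print(th,'tool y %.4f z %.4f'%((x-c)/.6,-(z-d)/.6), 'pitch/pi %.4f'%(th/180))
E
```

```text
at [ 0.4471 -0.0412  0.0515] t 13.1 F [-8.52 -1.51  9.01] gap 0.0104 gf 39.05 | shift [0.0001 0.0015 0.0008] turn [-0.0005  0.0002 -0.0001] mm 1.0014057741900475 deg 0.10611641968625243
5 tool y 0.0032 z -0.0406 pitch/pi 0.0278
10 tool y 0.0100 z -0.0808 pitch/pi 0.0556
15 tool y 0.0202 z -0.1202 pitch/pi 0.0833
20 tool y 0.0338 z -0.1586 pitch/pi 0.1111
25 tool y 0.0508 z -0.1957 pitch/pi 0.1389
30 tool y 0.0709 z -0.2311 pitch/pi 0.1667
35 tool y 0.0940 z -0.2647 pitch/pi 0.1944
40 tool y 0.1199 z -0.2961 pitch/pi 0.2222
45 tool y 0.1485 z -0.3251 pitch/pi 0.2500
50 tool y 0.1795 z -0.3515 pitch/pi 0.2778
```

{"name": "play_rows", "arguments": {"motion": "[[[0.001, 0, 0][0:0], [0, 0, 0]]]"}}

```text
play_rows: Invalid argument: motion='[[[0.001, 0, 0][0:0], [0, 0, 0]]]' is not valid JSON
```

{"name": "play_rows", "arguments": {"motion": [[[0, 0.001, -0.02], [0, 0, 0]], [[0, 0.0032, -0.0406], [0, 0, 0]], [[0, 0.006, -0.06], [0, 0, 0]], [[0, 0.01, -0.0808], [0, 0, 0]], [[0, 0.015, -0.1], [0, 0, 0]], [[0, 0.0202, -0.1202], [0, 0, 0]], [[0, 0.0202, -0.1202], [0, 0, 0]]]}}

```text
time_s: 13.8
eef_pos: [0.459, -0.0397, 0.1246]
tool_rot: [[-0.125, 0.992, -0.002], [0.992, 0.125, -0.001], [-0.001, -0.002, -1.0]]
force: [-8.9, -2.3, -1.6]
finger_gap: 0.0108
grasp_force: 39.3
```

(The first of those two calls was malformed and refused, so nothing moved from it.) The lid is following at about 15 degrees. I'll continue along the arc to 45.

{"name": "play_rows", "arguments": {"motion": [[[0, 0.0064, -0.0193], [0, 0, 0]], [[0, 0.0136, -0.0384], [0, 0, 0]], [[0, 0.0217, -0.0571], [0, 0, 0]], [[0, 0.0306, -0.0755], [0, 0, 0]], [[0, 0.0402, -0.0934], [0, 0, 0]], [[0, 0.0507, -0.1109], [0, 0, 0]], [[0, 0.0619, -0.128], [0, 0, 0]], [[0, 0.0738, -0.1445], [0, 0, 0]], [[0, 0.0864, -0.1605], [0, 0, 0]], [[0, 0.0997, -0.1759], [0, 0, 0]], [[0, 0.1137, -0.1907], [0, 0, 0]], [[0, 0.1283, -0.2049], [0, 0, 0]]]}}

```text
time_s: 15.0
eef_pos: [0.5338, -0.0307, 0.249]
tool_rot: [[-0.124, 0.992, -0.004], [0.992, 0.124, -0.003], [-0.002, -0.004, -1.0]]
force: [-22.4, -3.7, 19.2]
finger_gap: 0.0102
grasp_force: 39.7
```

{"name": "play_rows", "arguments": {"motion": [[[0, 0, 0], [0, 0, 0]], [[0, 0, 0], [0, 0, 0]], [[0, 0, 0], [0, 0, 0]], [[0, 0, 0], [0, 0, 0]], [[0, 0, 0], [0, 0, 0]], [[0, 0, 0], [0, 0, 0]], [[0, 0, 0], [0, 0, 0]], [[0, 0, 0], [0, 0, 0]]]}}

```text
time_s: 15.8
eef_pos: [0.534, -0.0307, 0.2492]
tool_rot: [[-0.124, 0.992, -0.003], [0.992, 0.124, -0.003], [-0.002, -0.003, -1.0]]
force: [-22.6, -3.1, 19.7]
finger_gap: 0.0106
grasp_force: 40.5
```

```bash
python3 - <<'E'
from h import *
rows([.448,-.041,.051],7.2)
s=sense();g=s['eef_pos']+np.array([0,0,.019]);h=np.array([.726,-.0066,.062]);print('angle',np.degrees(np.arctan2(g[2]-h[2],(h-g)[:2]@[.992,.125]))-2.0)
d=grab('scene');e=grab('top');o=[cv2.resize(q['img'],(400,300),interpolation=cv2.INTER_AREA) for q in(d,e)]
cv2.imwrite('pics/end.png',np.hstack([cv2.resize(d['img'][100:250,120:320],(800,600),interpolation=cv2.INTER_CUBIC)])[:,:,::-1])
cv2.imwrite('pics/end2.png',cv2.resize(e['img'],(800,600))[:,:,::-1])
E
```

```text
at [ 0.534  -0.0307  0.2492] t 15.8 F [-22.57  -3.11  19.7 ] gap 0.0106 gf 40.51 | shift [ 0.0015 -0.1435  0.3307] turn [-0.0009  0.0007 -0.0003] mm 216.28921374927964 deg 0.21738726787007434
angle 44.82498021964985
```

View pics/end.png

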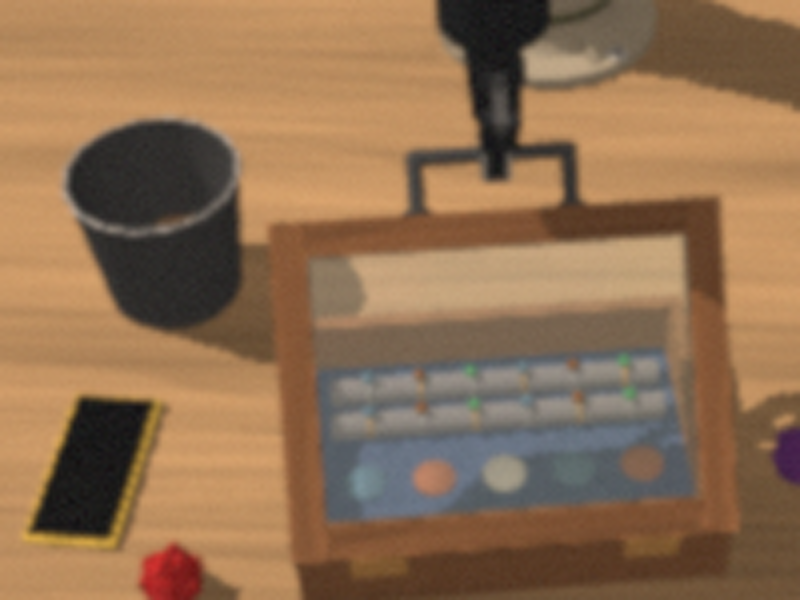

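View pics/end2.png

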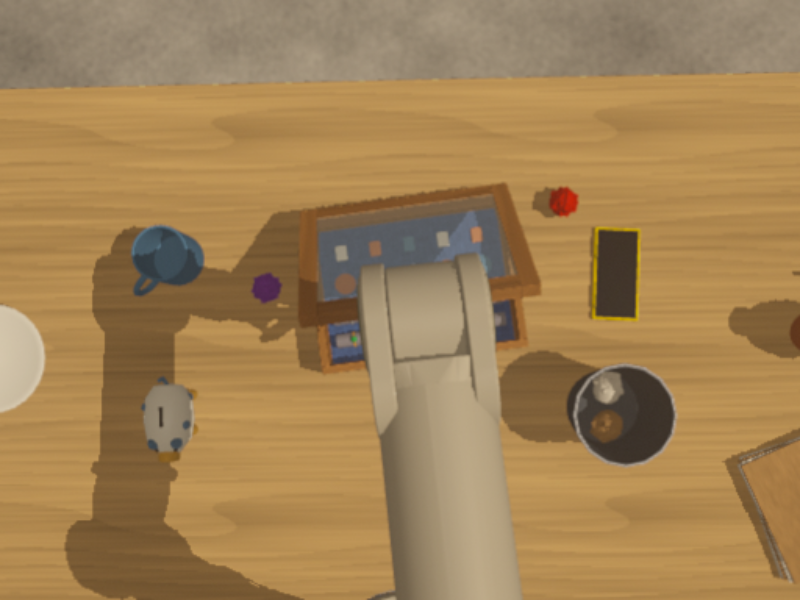

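The lid stands at about 45 degrees with the fingers on the bar at (497,150) in the scene crop. Both balls are in the bin, and the pig, mug and phone are unmoved, so I'm handing in.

```bash
python3 -c "
from h import *
print(close_job())"
```

```text
the job is handed in; nothing more can be done
None
```

I handed the job in at about 16 s with both paper balls in the standing bin and the lid held steady by its bar handle at about 45° (44.8° by my measurement); the pig, mug and phone look unmoved in the last picture, and no verdict came back.

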